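Press the raised jar lid home and set the jar in the shipping tray

ROBOT

A 6-joint arm with a two-finger parallel gripper is mounted at the origin on the work surface. World frame = base frame: x ahead of the robot, y to its left, z up, the work surface at z = 0. Lengths are in m, angles in rad, forces in N, time in s.
With the tool pointing down it reaches from about 0.425 to 1.125 m from the base axis. Payload 14.9 kg.
Tool frame: the origin (TCP) lies between the finger pads; the fingertips stand 14 mm ahead of it and the grasp point (between the pads) lies 5 mm behind it; z points along the fingers, y is the line along which they close (so a half turn about z gives the same grasp; the last joint's range is limited). The gripper opens to 91 mm and grips with 3 to 60 N. Pads are 32 mm wide; open, the fingers measure 118 mm over their backs; the gripper's body (76 mm by 178 mm) begins 60 mm behind the grasp point.
Start: joints at [-1.239, 0.379, 1.734, -0, 1.028, -0.033], TCP at [0.25, -0.654, 0.2] pointing down, gripper open.
Joint ranges: [-2.77, 2.77], [-0.74, 2.19], [0, 2.66], [-1.06, 4.2], [0.31, 2.87], [-3.08, 3.08]. Speed limits (rad/s): [1.89, 1.89, 2.39, 3.14, 3.14, 3.14].

INTERFACE

Orientations are given as a unit quaternion [w, x, y, z].
In Python, from workcell import r gives the robot as it stands.
- The arm moves only by the tool jog_arm, called after "Emit:" by a JSON object that holds its "name" and its "arguments", one argument or row to a line. Schema: {"type":"object","properties":{"ticks":{"type":"array","items":{"type":"array","items":{"type":"array","items":{"type":"number"},"minItems":7,"maxItems":7},"minItems":1,"maxItems":10},"minItems":1,"maxItems":1},"clamp_n":{"type":"number"},"only":{"type":"string"},"quiet":{"type":"boolean"},"lines":{"type":"string"}},"required":["ticks"],"additionalProperties":false}. ticks is a list that holds a single list of rows (three levels of brackets), with 1 to 10 rows, each of 7 numbers: dx, dy, dz in shares of the most that a row can go, 1 being 50 mm, then a rotation vector rx, ry, rz in a scale on which 1.0 is 60 degrees, then the opening from 0.0 (shut) to 1.0 (fully open); each row shifts and turns the commanded pose from where the row before left it, along the tool's axes as they then stand; what a row does not reach is not made up. A row lasts 1/10 s, in which the tool goes at most 0.05 m and 0.15 rad, less where a joint would pass 70% of its speed; a pose out of reach is approached as far as the arm can. The fingers move at their own pace and stop on an object; clamp_n is the grip in N (left out, the last holds). Time passes only in rows, so rows that do not move let the fingers close. The tool returns the time, the measured TCP pose, the force, the opening and the grip force at its end. only (a regular expression) keeps the lines of the reply that match it, lines (a string "A,B") keeps lines A to B, and quiet returns only ok. No shift or turn number may pass 1 either way. Input that does not fit is refused with a message, and nothing moves.
- r.get_obs(): the state, without advancing time (a new reading comes with each control period).
- r.read_camera(name): name is "scene" or "top"; returns the picture (384x512x3 uint8, red, green, blue); there is no depth.
- r.get_calibration(name): a dict with "camera_matrix" (3x3 intrinsics, pixels), "world_to_cam" (4x4, takes a point from world to camera coordinates). Camera axes: x right, y down, z forward; pixel columns grow to the right and rows downward; lengths in m; the calibration is good to about 2 mm. A picture is of the moment at which its call begins. get_calibration takes no time and is no camera call.
- r.hand_in(): hands the job in; it is judged then, once.
The state is a dict: "time": time; "joints": joint angles; "joint_vel": joint speeds; "tau": joint torques, N m; "position": TCP position; "tool_rot": TCP orientation; "ft_force": force on the tool from outside, world axes, zero at the start; "torque": the same for the moment, N m; "finger_gap": opening from 0.0 (shut) to 1.0 (fully open); "finger_force": force on a finger pad.
Only numpy, scipy, OpenCV 4.12 (cv2) and the standard library are available. Lean on these libraries where they do the work, as an engineer would, in place of code of your own. Each camera call takes 0.05 s, during which the arm holds its last target. There are 200 camera calls.

TASK

Three alike filled jars stand in a row under the front of the wire shelf, and one of them has its push-on lid standing up. Press that lid down until it is fully home, with the jar still standing in its place, then take that jar out and stand it upright in the low cardboard tray, keeping it upright on the way and setting it down gently, not dropping it. Leave the other two jars where they are.

Things in the scene. Friction and masses are not known exactly. Their poses are not given: they have to be found in the camera images.
- jar_a: One of three alike loose jars, dark red filling with a paper band, 64 mm across, about 0.4 kg, standing on the desk under the shelf's front. Origin: centre of its underside; z up its axis. Body 64 mm across up to 88 mm, then a 60 mm white neck; with the lid home the jar is 117.5 mm tall. It can be lifted by its body or by its lid.
- lid_a (a joint): How far the lid of jar_a stands up from fully home, in m: 0 is fully home; it can stand up to 0.020. A push fit: it stays where it is, slides down the jar's axis under about 10 N and stops hard at 0. At the start exactly one of the three lids stands 14 to 18 mm up (the bare white neck shows below it); the others are home.
- lid_a_top (a point): Centre of the flat top face of jar_a's red lid (64 mm across, 28 mm deep skirt).
- jar_b: One of three alike loose jars, dark red filling with a paper band, 64 mm across, about 0.4 kg, standing on the desk under the shelf's front. Origin: centre of its underside; z up its axis. Body 64 mm across up to 88 mm, then a 60 mm white neck; with the lid home the jar is 117.5 mm tall. It can be lifted by its body or by its lid.
- lid_b (a joint): How far the lid of jar_b stands up from fully home, in m: 0 is fully home; it can stand up to 0.020. A push fit: it stays where it is, slides down the jar's axis under about 10 N and stops hard at 0. At the start exactly one of the three lids stands 14 to 18 mm up (the bare white neck shows below it); the others are home.
- lid_b_top (a point): Centre of the flat top face of jar_b's red lid (64 mm across, 28 mm deep skirt).
- jar_c: One of three alike loose jars, dark red filling with a paper band, 64 mm across, about 0.4 kg, standing on the desk under the shelf's front. Origin: centre of its underside; z up its axis. Body 64 mm across up to 88 mm, then a 60 mm white neck; with the lid home the jar is 117.5 mm tall. It can be lifted by its body or by its lid.
- lid_c (a joint): How far the lid of jar_c stands up from fully home, in m: 0 is fully home; it can stand up to 0.020. A push fit: it stays where it is, slides down the jar's axis under about 10 N and stops hard at 0. At the start exactly one of the three lids stands 14 to 18 mm up (the bare white neck shows below it); the others are home.
- lid_c_top (a point): Centre of the flat top face of jar_c's red lid (64 mm across, 28 mm deep skirt).
- riser: Fixed wire shelf of dark steel rods, 380 mm wide (y), 200 mm deep (x), rods 212 to 220 mm above the desk; posts at y = +-190, x = 90 and 200, so its front overhangs. Origin: on the desk under the middle of the front bar; x points away from the robot into the shelf. The front is open; two small boxes lie on its rear; low boxes (40 mm high) stand below it from 80 mm behind the front bar.
- front_bar (a point): Middle of the shelf's front bar, 216 mm above the desk. The jars stand in a row along it, axes 10 to 16 mm behind it, at about -125, 0 and +125 mm along the shelf's y. The rods above them block a gripper that comes straight down on a lid: come from the front with the tool tilted (fingers pointing down and into the shelf, about 40 degrees from vertical, clears the rods).
- tray: Fixed low open cardboard tray, 170 x 170 mm outside, 35 mm high, walls and floor 5 mm thick, empty. It stands to the left or right in front of the shelf, with a desk telephone on the other side. Origin: centre of its underside; x and y along its sides.

How it is judged:
By the outcome, as a careful person would: the job done as asked, in the order asked, and still so for the second after the job is handed in, with the robot touching nothing.
It also fails if it takes over 54 s, if anything falls off the work surface, if the arm or the gripper's body presses on something with over 40 N, if the wrist force passes 120 N, or if a joint passes its speed limit or range.

## Working session

There is one attempt and no reset: what is moved stays moved. The work goes in short steps, Python scripts to look and compute and a tool call to move; the robot and the scene stay as the last step left them, time stands still between calls to the robot, and variables do not carry over. Pictures are saved under pics/ and viewed, at most 13 in all, crops included, and the job is handed in when it is done.

```bash
ls; mkdir -p pics; python3 - <<'E'
from workcell import r
import cv2,numpy as np
for n in("scene","top"):
    im=r.read_camera(n); cv2.imwrite(f"pics/{n}0.png",im[:,:,::-1])
    c=r.get_calibration(n); print(np.round(c["camera_matrix"],1).tolist(),np.round(c["world_to_cam"],4).tolist())
print(r.get_obs())
E
```

```text
pics
workcell.py
[[361.3, 0.0, 258.1], [0.0, 361.3, 187.7], [0.0, 0.0, 1.0]] [[0.3796, 0.9251, 0.0106, -0.2222], [0.7424, -0.2978, -0.6002, -0.3341], [-0.552, 0.2357, -0.7998, 1.4686], [0.0, 0.0, 0.0, 1.0]]
[[393.7, 0.0, 256.9], [0.0, 393.7, 191.2], [0.0, 0.0, 1.0]] [[0.0167, -0.9995, 0.0265, -0.0351], [-0.9972, -0.0186, -0.0722, 0.5803], [0.0727, -0.0253, -0.997, 1.0573], [0.0, 0.0, 0.0, 1.0]]
{'time': 0.1, 'joints': array([-1.23930955e+00,  3.79369759e-01,  1.73473559e+00,  8.67583207e-06,
        1.02849047e+00, -3.32851882e-02]), 'joint_vel': array([ 0.00307771, -0.00073771, -0.00276791, -0.00065526, -0.00064885,
       -0.00058886]), 'tau': array([-7.67151014e-04, -7.65031815e+01, -4.35295594e+01,  6.51346310e-02,
        3.98901547e-02, -3.04730816e-05]), 'position': array([ 0.24959886, -0.65358423,  0.19953777]), 'tool_rot': array([-4.96566556e-04,  9.83414014e-01,  1.81374268e-01, -7.08359759e-05]), 'ft_force': array([ 0.44191084, -0.14842057,  0.5391147 ]), 'torque': array([-0.00674814,  0.00828019, -0.00624559]), 'finger_force': 0.0, 'finger_gap': 0.9962852386129827}
```

View pics/scene0.png

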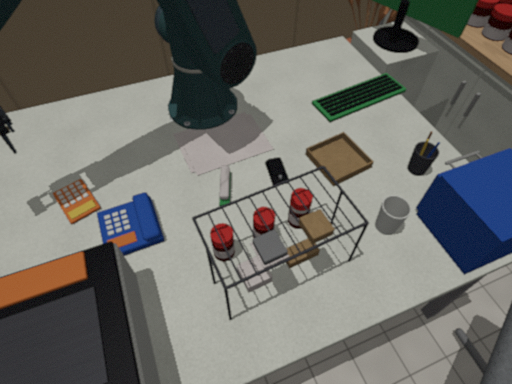

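View pics/top0.png

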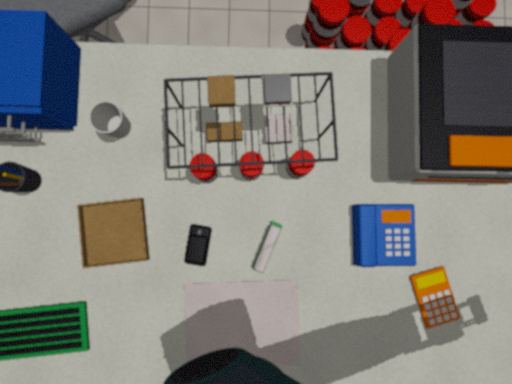

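The scene view shows the three red lids at about (222,237), (263,220) and (301,200), with the tray at (340,158). In the top view the lids are at (203,167), (251,164) and (302,163), with the tray at (113,232). Next I measure them.

```bash
cat > h.py <<'E'
import cv2,numpy as np
from workcell import r
def ray(n,u,v):
    c=r.get_calibration(n);T=np.array(c["world_to_cam"]);R,t=T[:3,:3],T[:3,3]
    return -R.T@t, R.T@np.linalg.solve(c["camera_matrix"],[u,v,1.])
def plane(n,u,v,z):
    o,d=ray(n,u,v);return o+d*(z-o[2])/d[2]
def proj(n,p):
    c=r.get_calibration(n);q=np.array(c["camera_matrix"])@(np.array(c["world_to_cam"])@np.r_[p,1])[:3];return q[:2]/q[2]
def tri(a,b):
    (o1,d1),(o2,d2)=a,b
    s=np.linalg.lstsq(np.c_[d1,-d2],o2-o1,rcond=None)[0]
    p,q=o1+d1*s[0],o2+d2*s[1];return (p+q)/2,np.linalg.norm(p-q)
def red(im):
    h=cv2.cvtColor(im,cv2.COLOR_RGB2HSV)
    return (((h[...,0]<6)|(h[...,0]>174))&(h[...,1]>170)&(h[...,2]>100)).astype(np.uint8)
E
python3 - <<'E'
from h import *
a=cv2.imread("pics/scene0.png")[:,:,::-1].copy();b=cv2.imread("pics/top0.png")[:,:,::-1].copy()
for n,im,y0,y1,x0,x1 in(("scene",a,170,270,190,330),("top",b,140,190,180,330)):
    m=np.zeros(im.shape[:2],np.uint8);m[y0:y1,x0:x1]=red(im)[y0:y1,x0:x1]
    m=cv2.morphologyEx(m,cv2.MORPH_CLOSE,np.ones((4,4)))
    N,_,st,ce=cv2.connectedComponentsWithStats(m)
    for i in range(1,N):
        if st[i,4]>40: print(n,st[i],ce[i].round(1),plane(n,*ce[i],.1175).round(3))
h=cv2.cvtColor(b,cv2.COLOR_RGB2HSV);m=((h[...,0]>8)&(h[...,0]<25)&(h[...,1]>90)).astype(np.uint8);m[:190]=0;m[:,200:]=0
c=max(cv2.findContours(m,0,2)[0],key=cv2.contourArea);rc=cv2.minAreaRect(c);print("tray",rc)
bp=np.array([plane("top",*p,.035) for p in cv2.boxPoints(rc)]);print(bp.round(3),bp.mean(0).round(4))
for p in((165,166),(337,160),(167,78),(333,73)):print("riser",plane("top",*p,.216).round(3))
big=np.vstack([cv2.resize(a[165:275,190:340],None,fx=4,fy=4,interpolation=2)])
cv2.imwrite("pics/c1.png",big[:,:,::-1]); print(ray("scene",0,0)[0],ray("top",0,0)[0])
E
```

```text
scene [293 190  20  17 266] [302.7 198.1] [0.634 0.119 0.118]
scene [255 209  20  18 289] [264.7 217.6] [ 0.654 -0.01   0.118]
scene [212 225  21  20 323] [222.2 234.6] [ 0.661 -0.137  0.118]
top [291 151  24  25 405] [302.7 163.2] [ 0.647 -0.136  0.117]
top [192 155  23  25 454] [202.9 167.1] [0.632 0.113 0.117]
top [241 154  23  24 420] [251.7 165.3] [ 0.639 -0.008  0.117]
tray ((112.4890365600586, 232.39590454101562), (62.13042068481445, 65.68970489501953), 83.9909896850586)
[[0.534 0.456 0.035]
 [0.556 0.284 0.035]
 [0.392 0.26  0.035]
 [0.372 0.431 0.035]] [0.4633 0.3576 0.035 ]
riser [0.619 0.187 0.216]
riser [ 0.641 -0.201  0.216]
riser [0.821 0.189 0.216]
riser [ 0.843 -0.191  0.216]
[ 1.14306243 -0.24010266  0.97647654] [0.50245385 0.00237137 1.09700809]
```

View pics/c1.png

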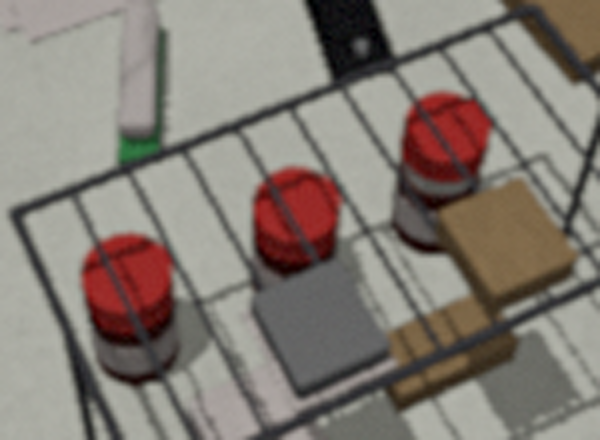

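Seen from the scene camera, the right-hand jar (at y≈+0.11) shows bare white neck under its lid. The difference between the two views also puts that lid higher. I'll refine its position with the lid hulls and work out the moves.

```bash
cat >> h.py <<'E'
from scipy.spatial.transform import Rotation as Ro
def hulls(n,im,box):
    y0,y1,x0,x1=box;m=np.zeros(im.shape[:2],np.uint8);m[y0:y1,x0:x1]=red(im)[y0:y1,x0:x1]
    m=cv2.morphologyEx(m,cv2.MORPH_CLOSE,np.ones((4,4)));out=[]
    for c in cv2.findContours(m,0,2)[0]:
        if cv2.contourArea(c)>60:
            M=cv2.moments(cv2.convexHull(c));out.append((M['m10']/M['m00'],M['m01']/M['m00']))
    return out
def pose(psi,tilt):
    z=np.array([np.sin(tilt)*np.cos(psi),np.sin(tilt)*np.sin(psi),-np.cos(tilt)]);y=np.array([np.sin(psi),-np.cos(psi),0])
    return Ro.from_matrix(np.c_[np.cross(y,z),y,z])
def cur():
    o=r.get_obs();q=o['tool_rot'];return o['position'],Ro.from_quat([q[1],q[2],q[3],q[0]]),o
def go(p,R=None):
    "distance to p in tool axes; rotvec to R in tool axes"
    p0,R0,o=cur();d=R0.inv().apply(np.array(p)-p0)
    print("d",d.round(4),"n",round(np.linalg.norm(d)/.05,1))
    if R is not None:
        w=(R0.inv()*R).as_rotvec();print("rot",w.round(4),"n",round(np.linalg.norm(w)/.15,1))
E
python3 - <<'E'
from h import *
a=cv2.imread("pics/scene0.png")[:,:,::-1].copy();b=cv2.imread("pics/top0.png")[:,:,::-1].copy()
A=sorted(hulls("scene",a,(170,270,190,330)));B=sorted(hulls("top",b,(140,190,180,330)))[::-1]
for u,v in zip(A,B):print(u,v,[np.round(k,4) for k in tri(ray("scene",*u),ray("top",*v))])
go([.25,-.654,.33]);go([.48,-.30,.33]);go([.48,.085,.33],pose(.1,np.pi/4))
E
```

```text
(222.16693766937667, 234.52466124661245) (302.56976276638517, 163.03216726980295) [array([ 0.6501, -0.1369,  0.1001]), np.float64(0.0035)]
(264.59681372549016, 217.59313725490193) (251.97698412698412, 165.31111111111107) [array([ 0.6421, -0.007 ,  0.0985]), np.float64(0.0048)]
(302.68389662027835, 198.0112657388999) (203.1269113149847, 167.0848623853211) [array([0.6329, 0.1159, 0.1183]), np.float64(0.0065)]
d [ 0.0002  0.0004 -0.1305] n 2.6
d [ 0.3414 -0.2483 -0.1302] n 8.8
d [ 0.4787 -0.6079 -0.1298] n 15.7
rot [-0.1049  0.7808  0.2506] n 5.5
```

The mid-skirt heights are 0.100, 0.099 and 0.118, and I expected 0.1035 for a lid that is home. So the raised lid is on the jar at about (0.633, 0.115). I'm moving there now.

Careful with the scale: shifts go in shares of 50 mm and turns go in shares of 60 degrees. That gives: -0.045 m is -0.9, -0.04 m is -0.8.

Emit:
{"name": "jog_arm", "arguments": {
  "ticks": [
    [[0, 0, -0.9, 0, 0, 0, 0], [0, 0, -0.9, 0, 0, 0, 0], [0.8, -0.6, -0.8, 0, 0, 0, 0], [0.8, -0.6, 0, 0, 0, 0, 0], [0.8, -0.6, 0, 0, 0, 0, 0], [0.8, -0.6, 0, 0, 0, 0, 0], [0.8, -0.6, 0, 0, 0, 0, 0], [0.8, -0.6, 0, 0, 0, 0, 0], [0.8, -0.6, 0, 0, 0, 0, 0], [0.8, -0.6, 0, 0, 0, 0, 0]]
  ]
}}

```text
time: 1.1
position: [0.4578, -0.3229, 0.3213]
tool_rot: [-0.0, 0.983, 0.181, -0.0]
ft_force: [-0.1, -0.4, -1.0]
finger_gap: 0.152
finger_force: 0.0
```

```bash
python3 -c "
from h import *
go([.48,.085,.33],pose(.1,np.pi/4))"
```

```text
d [ 0.1662 -0.3732 -0.0087] n 8.2
rot [-0.104   0.7808  0.2508] n 5.5
```

To row units: -0.037 m is -0.74, 0.017 m is 0.34.

Emit:
{"name": "jog_arm", "arguments": {
  "ticks": [
    [[0.34, -0.74, 0, 0, 0, 0, 0], [0.34, -0.74, 0, 0, 0, 0, 0], [0.34, -0.74, 0, 0, 0, 0, 0], [0.34, -0.74, 0, 0, 0, 0, 0], [0.34, -0.74, 0, 0, 0, 0, 0], [0.34, -0.74, 0, 0, 0, 0, 0], [0.34, -0.74, 0, 0, 0, 0, 0], [0.34, -0.74, 0, 0, 0, 0, 0], [0.34, -0.74, 0, 0, 0, 0, 0], [0.34, -0.74, 0, 0, 0, 0, 0]]
  ]
}}

```text
time: 2.1
position: [0.4837, 0.0831, 0.3213]
tool_rot: [0.0, 0.983, 0.181, 0.0]
ft_force: [0.8, -0.8, -0.4]
finger_gap: 0.001
finger_force: 0.0
```

Emit:
{"name": "jog_arm", "arguments": {
  "ticks": [
    [[0, 0, 0, -0.0166, 0.1241, 0.0401, 0], [0, 0, 0, -0.0166, 0.1241, 0.0401, 0], [0, 0, 0, -0.0166, 0.1241, 0.0401, 0], [0, 0, 0, -0.0166, 0.1241, 0.0401, 0], [0, 0, 0, -0.0166, 0.1241, 0.0401, 0], [0, 0, 0, -0.0166, 0.1241, 0.0401, 0], [0, 0, 0, 0, 0, 0, 0]]
  ]
}}

```text
time: 2.8
position: [0.4815, 0.0814, 0.3188]
tool_rot: [-0.019, 0.923, 0.046, 0.382]
ft_force: [0.4, 0.8, -0.2]
finger_gap: 0.004
finger_force: 0.0
```

```bash
python3 -c "
from h import *
p,R,o=cur();print(o['joints'].round(2),R.as_matrix().round(3))
# tip near-lower corner target on lid 15 mm to robot side of axis
S=np.array([np.cos(.057),np.sin(.057),0]);jar=np.array([.6335,.1155,0])
X=R.as_matrix()
for z in(.155,.1175):
  c=jar-.015*S+[0,0,z]
  t=c-.014*X[:,2]-X[:,0]*16e-3*-np.sign(X[2,0]); print(t)
  go(t,pose(.1,np.pi/4))"
```

```text
[ 0.13 -0.45  2.46 -0.07  0.35  1.66] [[ 0.704  0.099  0.703]
 [ 0.07  -0.995  0.07 ]
 [ 0.706 -0.    -0.708]]
[0.61995669 0.114782   0.17621155]
d [-0.0008 -0.0195  0.2006] n 4.0
rot [ 0.0006  0.0012 -0.001 ] n 0.0
[0.61995669 0.114782   0.13871155]
d [-0.0273 -0.0195  0.2271] n 4.6
rot [ 0.0006  0.0012 -0.001 ] n 0.0
```

To row units: 0.03 m is 0.6, -0.0195 m is -0.39.

Emit:
{"name": "jog_arm", "arguments": {
  "ticks": [
    [[-0.2, -0.39, 0.6, 0, 0, 0, 0], [0, 0, 0.6, 0, 0, 0, 0], [0, 0, 0.6, 0, 0, 0, 0], [0, 0, 0.6, 0, 0, 0, 0], [0, 0, 0.6, 0, 0, 0, 0], [0, 0, 0.4, 0, 0, 0, 0], [0, 0, 0.4, 0, 0, 0, 0], [0, 0, 0.2, 0, 0, 0, 0], [0, 0, 0.18, 0, 0, 0, 0], [0, 0, 0, 0, 0, 0, 0]]
  ]
}}

```text
time: 3.8
position: [0.5864, 0.1326, 0.2419]
tool_rot: [0.017, 0.944, 0.033, 0.328]
ft_force: [0.4, -0.3, -0.1]
finger_gap: 0.009
finger_force: 0.0
```

```bash
python3 - <<'E'
from h import *
p,R,o=cur();print(o['joints'].round(2))
go([.62,.1148,.1632]);go([.62,.1148,.1387])
ims=[cv2.resize(r.read_camera("scene")[150:270,180:340],(640,480),interpolation=2)]
cv2.imwrite("pics/p1.png",ims[0][:,:,::-1])
E
```

```text
[ 0.26 -0.03  2.27 -0.61  0.31  2.29]
d [-0.0237  0.0152  0.0828] n 1.7
d [-0.0389  0.0139  0.102 ] n 2.2
```

View pics/p1.png

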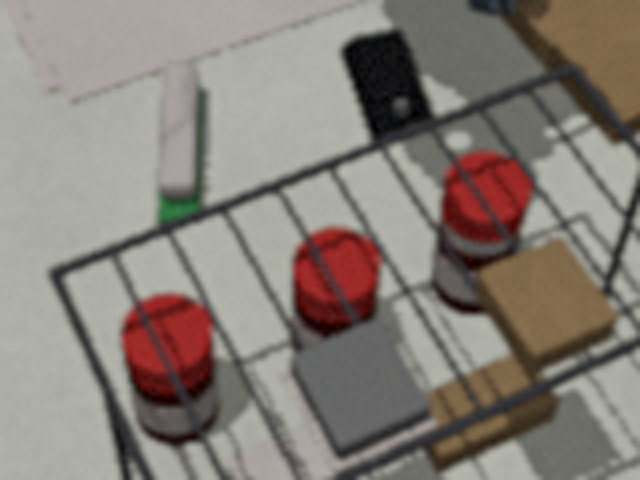

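The picture confirms which lid is raised, but the wrist has stopped at joint 5's lower limit. I'll fit a simple kinematic model from the logged joint angles and look for reachable tilts and headings.

```bash
cat >> h.py <<'E'
def fk(q,P):
    h,a,L2,L3,e,Lt=P[:6]
    Rz=lambda t:Ro.from_euler('z',t);Ry=lambda t:Ro.from_euler('y',t)
    R=Rz(q[0]);p=np.array([0,0,h])+R.apply([a,0,0])
    R=R*Ry(q[1]);p=p+R.apply([0,0,L2])
    R=R*Ry(q[2]);p=p+R.apply([e,0,L3])
    R=R*Rz(q[3]);R=R*Ry(q[4]);p=p+R.apply([0,0,Lt])
    return p,R*Rz(q[5])
E
python3 - <<'E'
from h import *
from scipy.optimize import least_squares
p,R,o=cur();print(o['joints'].tolist(),p,R.as_quat());D=[([-1.23931,.37937,1.73474,0,1.02849,-.03328],[.2496,-.65358,.19954]),([.13,-.45,2.46,-.07,.35,1.66],[.4815,.0814,.3188]),(o['joints'],p)]
f=lambda P:np.concatenate([fk(q,P)[0]-x for q,x in D]+[.01*(np.array(P)-[.4,0.1,.5,.5,0,.25])])
s=least_squares(f,[.4,.1,.5,.5,0,.25]);print(s.x.round(4),f(s.x)[:9].round(4))
print(fk(o['joints'],s.x)[1].as_matrix().round(3),R.as_matrix().round(3))
E
```

```text
[0.2648947438800905, -0.03307686796640657, 2.2685059038590802, -0.6070842499937898, 0.3074500261329296, 2.291229836513436] [0.58601041 0.13256364 0.24215727] [0.94373686 0.03329964 0.32857334 0.01707148]
[ 0.2507  0.0361  0.4934  0.5527 -0.0155  0.2267] [-0.0219 -0.008   0.0103  0.0032 -0.0235 -0.0056  0.003  -0.0133 -0.0047]
[[-0.052  0.782  0.621]
 [ 0.997  0.074 -0.01 ]
 [-0.054  0.619 -0.783]] [[ 0.782  0.052  0.621]
 [ 0.074 -0.997 -0.01 ]
 [ 0.619  0.054 -0.783]]
```

```bash
python3 - <<'E'
from h import *
from scipy.optimize import least_squares
p,R,o=cur();D=[([-1.23931,.37937,1.73474,0,1.02849,-.03328],[.2496,-.65358,.19954]),([.13,-.45,2.46,-.07,.35,1.66],[.4815,.0814,.3188]),(o['joints'],p)]
F=lambda q,P:fk(q,P)[0]+P[6]*np.array([-np.sin(q[0]),np.cos(q[0]),0])
f=lambda P:np.concatenate([F(q,P)-x for q,x in D]+[.003*(np.array(P)-[.4,0.05,.5,.5,0,.25,.02])])
P=least_squares(f,[.4,.1,.5,.5,0,.25,0]).x;print(P.round(4),f(P)[:9].round(4));np.save("P.npy",P)
lo=np.array([-2.77,-.74,0,-1.06,.31,-3.08])+.03;hi=np.array([2.77,2.19,2.66,4.2,2.87,3.08])-.03
off=Ro.from_euler('z',-np.pi/2)
seeds=[o['joints'],[.1,0,2.2,1.5,.4,.2],[.1,0,2.2,3.0,.4,-1.4]]
for t,nm in(([.62,.1148,.1387],"press"),([.635,.1155,.082],"grasp"),([.463,.358,.088],"tray"),([.463,.358,.18],"trayup")):
  for tilt in np.radians([25,35,40,45,50,60]):
    row=[]
    for psi in np.arange(-.6,1.3,.1):
      c='.'
      for k,s in enumerate(seeds):
        g=lambda q:np.r_[F(q,P)-t,.3*((fk(q,P)[1]*off).inv()*pose(psi,tilt)).as_rotvec()]
        z=least_squares(g,np.clip(s,lo+.01,hi-.01),bounds=(lo,hi))
        if np.abs(z.fun).max()<1e-3:c=str(k);break
      row.append(c)
    print(nm,round(np.degrees(tilt)),' '.join(row))
E
```

```text
[0.3159 0.0025 0.5513 0.6008 0.0415 0.2826 0.0239] [ 0.0006  0.0002 -0.0003  0.0002 -0.0012  0.0001 -0.0001  0.0006  0.0001]
press 25 0 0 0 0 0 0 0 . . . . . . . . . . . 0
press 35 0 0 . . . . . . . . . . . . 0 0 0 0 0
press 40 . . . . . . . . . . . . 0 0 0 0 0 0 0
press 45 . . . . . . . . . . . 0 0 0 0 0 0 0 0
press 50 . . . . . . 1 . . 0 0 0 0 0 0 0 0 0 0
press 60 . . . . . 1 1 1 0 0 0 0 0 0 0 0 0 0 0
grasp 25 0 0 0 0 . . . . . . . . . . . . . 0 0
grasp 35 . . . . . . . . . . . . 0 0 0 0 0 0 0
grasp 40 . . . . . . . . . . . . 0 0 0 0 0 0 0
grasp 45 . . . . . . . . . . 0 0 0 0 0 0 0 0 0
grasp 50 . . . . . . 1 1 0 0 0 0 0 0 0 0 0 0 0
grasp 60 . . . . . 1 1 1 0 0 0 0 0 0 0 0 0 0 0
tray 25 0 0 0 0 0 0 0 . . . . . . . . . . . .
tray 35 0 0 0 . . . . . . . . . . . . . . 0 0
tray 40 0 . . . . . . . . . . . . . . . 0 0 0
tray 45 . . . . . . . . . 0 0 0 . 0 0 0 0 0 0
tray 50 . . . . . . . . 0 0 0 0 0 0 0 0 0 0 0
tray 60 . . . . . . . 1 0 0 0 0 0 0 0 0 0 0 0
trayup 25 0 0 0 0 0 0 0 . . . . . . . . . . . .
trayup 35 0 0 0 0 0 0 0 . . . . . . . . . . . .
trayup 40 0 0 0 0 . . . . . . . . . . . . 0 0 0
trayup 45 0 0 . . . . . . . . . . . . . . 0 0 0
trayup 50 . . . . . . . . . . . . . . . 0 0 0 0
trayup 60 . . . . . . . . . 0 0 0 0 0 0 0 0 0 0
```

```bash
cat >> h.py <<'E'
from scipy.optimize import least_squares
from scipy.spatial.transform import Slerp
P=np.load("P.npy");lo=np.array([-2.77,-.74,0,-1.06,.31,-3.08])+.01;hi=np.array([2.77,2.19,2.66,4.2,2.87,3.08])-.01
off=Ro.from_euler('z',-np.pi/2)
def ik(q,t,R):
    g=lambda q:np.r_[fk(q,P)[0]+P[6]*np.array([-np.sin(q[0]),np.cos(q[0]),0])-t,.3*((fk(q,P)[1]*off).inv()*R).as_rotvec()]
    z=least_squares(g,np.clip(q,lo+.001,hi-.001),bounds=(lo,hi));return z.x,np.abs(z.fun).max()
def sim(W,q,p,R):
    for t,psi,tilt in W:
        R1=pose(psi,np.radians(tilt));sl=Slerp([0,1],Ro.concatenate([R,R1]));e=0;dm=0
        for k in np.linspace(.1,1,10):
            q2,er=ik(q,np.array(p)+(np.array(t)-p)*k,sl(k));e=max(e,er);dm=max(dm,np.abs(q2-q).max());q=q2
        print(t,psi,tilt,q.round(2),"err",round(e,4),"dq",round(dm,2));p,R=t,R1
E
python3 - <<'E'
from h import *
p,R,o=cur()
for ps in(.3,.45):
  sim([([.53,.1,.26],.1,30),([.53,.1,.26],ps+.3,35),([.53,.1,.24],ps+.3,50),([.53,.1,.2],ps,60),([.61,.115,.165],ps,60),([.61,.115,.135],ps,60),([.53,.09,.135],ps,60),([.53,.09,.082],ps,60),([.635,.1155,.082],ps,60),([.635,.1155,.10],ps,60),([.54,.1,.10],ps,60),([.52,.12,.16],ps,60),([.463,.358,.15],ps+.3,60),([.463,.358,.086],ps+.3,60),([.36,.3,.12],ps+.3,60)],o['joints'],p,R)
E
```

```text
[0.53, 0.1, 0.26] 0.1 30 [-0.07 -0.11  2.46  1.49  0.32  3.07] err 0.0879 dq 2.15
[0.53, 0.1, 0.26] 0.6 35 [-0.12 -0.11  2.38  1.08  0.55  3.07] err 0.0797 dq 0.06
[0.53, 0.1, 0.24] 0.6 50 [-0.13 -0.11  2.44  1.42  0.54  2.79] err 0.0348 dq 0.08
[0.53, 0.1, 0.2] 0.3 60 [0.01 0.   2.56 2.62 0.51 1.89] err 0.0 dq 0.14
[0.61, 0.115, 0.165] 0.3 60 [0.05 0.23 2.42 2.73 0.57 1.79] err 0.0 dq 0.03
[0.61, 0.115, 0.135] 0.3 60 [0.05 0.31 2.41 2.78 0.64 1.74] err 0.0 dq 0.01
[0.53, 0.09, 0.135] 0.3 60 [-0.02  0.22  2.56  2.71  0.71  1.74] err 0.0 dq 0.02
[0.53, 0.09, 0.082] 0.3 60 [-0.02  0.41  2.54  2.78  0.87  1.65] err 0.0 dq 0.02
[0.635, 0.1155, 0.082] 0.3 60 [0.05 0.47 2.35 2.82 0.74 1.69] err 0.0 dq 0.02
[0.635, 0.1155, 0.1] 0.3 60 [0.05 0.42 2.36 2.8  0.7  1.71] err 0.0 dq 0.0
[0.54, 0.1, 0.1] 0.3 60 [0.01 0.35 2.53 2.79 0.8  1.67] err 0.0 dq 0.02
[0.52, 0.12, 0.16] 0.3 60 [0.08 0.13 2.58 2.82 0.62 1.73] err 0.0 dq 0.02
[0.463, 0.358, 0.15] 0.6 60 [0.63 0.22 2.48 3.19 0.61 1.55] err 0.0 dq 0.06
[0.463, 0.358, 0.086] 0.6 60 [0.63 0.42 2.46 3.18 0.79 1.56] err 0.0 dq 0.02
[0.36, 0.3, 0.12
[... 573 characters left out ...]
.45 60 [-0.13  0.24  2.54  2.38  0.76  1.86] err 0.0 dq 0.01
[0.53, 0.09, 0.082] 0.45 60 [-0.13  0.42  2.52  2.48  0.88  1.72] err 0.0 dq 0.02
[0.635, 0.1155, 0.082] 0.45 60 [-0.04  0.48  2.33  2.52  0.76  1.79] err 0.0 dq 0.02
[0.635, 0.1155, 0.1] 0.45 60 [-0.04  0.43  2.34  2.49  0.73  1.83] err 0.0 dq 0.0
[0.54, 0.1, 0.1] 0.45 60 [-0.1   0.36  2.51  2.48  0.82  1.76] err 0.0 dq 0.02
[0.52, 0.12, 0.16] 0.45 60 [-0.03  0.14  2.56  2.44  0.68  1.9 ] err 0.0 dq 0.02
[0.463, 0.358, 0.15] 0.75 60 [0.52 0.22 2.48 2.8  0.63 1.73] err 0.0 dq 0.06
[0.463, 0.358, 0.086] 0.75 60 [0.52 0.42 2.46 2.87 0.8  1.65] err 0.0 dq 0.02
[0.36, 0.3, 0.12] 0.75 60 [0.53 0.23 2.65 2.86 0.78 1.66] err 0.014 dq 0.03
```

```bash
sed -i "s/'z',-np.pi\/2/'z',np.pi\/2/" h.py; python3 - <<'E'
from h import *
p,R,o=cur();print(ik(o['joints'],p,R))
ps=.3
for W in([([.53,.1,.26],.1,30),([.53,.1,.26],ps+.3,35),([.53,.1,.24],ps+.3,50),([.53,.1,.2],ps,60)],[([.55,.1,.24],.5,35),([.55,.1,.2],.6,50),([.53,.1,.2],ps,60)],[([.53,.1,.24],.9,40),([.53,.1,.2],.7,60),([.53,.1,.2],ps,60),([.61,.115,.165],ps,60),([.61,.115,.135],ps,60),([.53,.09,.082],ps,60),([.635,.1155,.082],ps,60),([.635,.1155,.10],ps,60),([.54,.1,.10],ps,60),([.52,.12,.16],ps,60),([.463,.358,.15],ps+.3,60),([.463,.358,.086],ps+.3,60)]):
  sim(W,o['joints'],p,R);print()
E
```

```text
(array([ 0.26763086, -0.03306326,  2.26441843, -0.6038271 ,  0.32000011,
        2.28956452]), np.float64(0.0017923595630658805))
[0.53, 0.1, 0.26] 0.1 30 [ 0.16 -0.17  2.3  -0.06  0.49  1.67] err 0.0003 dq 0.09
[0.53, 0.1, 0.26] 0.6 35 [-0.04 -0.15  2.31  0.68  0.58  0.43] err 0.0 dq 0.14
[0.53, 0.1, 0.24] 0.6 50 [-0.13 -0.11  2.44  1.42  0.54 -0.35] err 0.0 dq 0.08
[0.53, 0.1, 0.2] 0.3 60 [ 0.01  0.    2.56  2.62  0.51 -1.25] err 0.0 dq 0.14

[0.55, 0.1, 0.24] 0.5 35 [-0.   -0.09  2.31  0.66  0.47  0.54] err 0.0093 dq 0.23
[0.55, 0.1, 0.2] 0.6 50 [-0.12  0.02  2.42  1.62  0.53 -0.57] err 0.0 dq 0.12
[0.53, 0.1, 0.2] 0.3 60 [ 0.01  0.    2.56  2.62  0.51 -1.25] err 0.0 dq 0.11

[0.53, 0.1, 0.24] 0.9 40 [-0.16 -0.05  2.3   0.95  0.76 -0.16] err 0.0148 dq 0.45
[0.53, 0.1, 0.2] 0.7 60 [-0.24  0.09  2.47  1.79  0.79 -0.9 ] err 0.0 dq 0.09
[0.53, 0.1, 0.2] 0.3 60 [ 0.01  0.    2.56  2.62  0.51 -1.25] err 0.0 dq 0.12
[0.61, 0.115, 0.165] 0.3 60 [ 0.05  0.23  2.42  2.73  0.57 -1.35] err 0.0 dq 0.03
[0.61, 0.115, 0.135] 0.3 60 [ 0.05  0.31  2.41  2.78  0.64 -1.4 ] err 0.0 dq 0.01
[0.53, 0.09, 0.082] 0.3 60 [-0.02  0.41  2.54  2.78  0.87 -1.49] err 0.0 dq 0.03
[0.635, 0.1155, 0.082] 0.3 60 [ 0.05  0.47  2.35  2.82  0.74 -1.45] err 0.0 dq 0.02
[0.635, 0.1155, 0.1] 0.3 60 [ 0.05  0.42  2.36  2.8   0.7  -1.43] err 0.0 dq 0.0
[0.54, 0.1, 0.1] 0.3 60 [ 0.01  0.35  2.53  2.79  0.8  -1.47] err 0.0 dq 0.02
[0.52, 0.12, 0.16] 0.3 60 [ 0.08  0.13  2.58  2.82  0.62 -1.41] err 0.0 dq 0.02
[0.463, 0.358, 0.15] 0.6 60 [ 0.63  0.22  2.48  3.19  0.61 -1.59] err 0.0 dq 0.06
[0.463, 0.358, 0.086] 0.6 60 [ 0.63  0.42  2.46  3.18  0.79 -1.58] err 0.0 dq 0.02
```

The corrected model gives a route that works all the way through. I need the rows for the reorientation legs.

```bash
cat >> h.py <<'E'
def legs(W):
    "per leg: translation in tool axes (done first), then rotvec"
    p,R,_=cur()
    for t,psi,tilt in W:
        R1=pose(psi,np.radians(tilt));w=(R.inv()*R1).as_rotvec();d=R.inv().apply(np.array(t)-p)
        print("d",d.round(4),"rot",w.round(4),"n",round(np.linalg.norm(w)/.15,1));p,R=np.array(t),R1
E
python3 -c "
from h import *
legs([([.53,.1,.26],.1,30),([.53,.1,.26],.6,35),([.53,.1,.24],.6,50),([.53,.1,.2],.3,60)])"
```

```text
d [-0.0352  0.0305 -0.0484] rot [ 0.0719 -0.1437 -0.0096] n 1.1
d [0. 0. 0.] rot [ 0.2687  0.0854 -0.4218] n 3.4
d [-0.0115 -0.      0.0164] rot [-0.      0.2618  0.    ] n 1.7
d [-0.0306  0.      0.0257] rot [-0.2461  0.1732  0.1723] n 2.3
```

To row units: -0.0242 m is -0.484, -0.0176 m is -0.352, -0.024 rad / 1.0472 = -0.0229.

Emit:
{"name": "jog_arm", "arguments": {
  "ticks": [
    [[-0.352, 0.304, -0.484, 0, 0, 0, 0], [-0.352, 0.304, -0.484, 0, 0, 0, 0], [0, 0, 0, 0.0115, -0.0229, -0.0015, 0], [0, 0, 0, 0.0115, -0.0229, -0.0015, 0], [0, 0, 0, 0.0115, -0.0229, -0.0015, 0], [0, 0, 0, 0.0115, -0.0229, -0.0015, 0], [0, 0, 0, 0.0115, -0.0229, -0.0015, 0], [0, 0, 0, 0.0115, -0.0229, -0.0015, 0], [0, 0, 0, 0, 0, 0, 0]]
  ]
}}

```text
time: 4.75
position: [0.5301, 0.1001, 0.2608]
tool_rot: [-0.013, 0.965, 0.048, 0.259]
ft_force: [0.5, -1.3, 1.0]
finger_gap: 0.006
finger_force: 0.0
```

Emit:
{"name": "jog_arm", "arguments": {
  "ticks": [
    [[0, 0, 0, 0.0257, 0.0081, -0.0403, 0], [0, 0, 0, 0.0257, 0.0081, -0.0403, 0], [0, 0, 0, 0.0257, 0.0081, -0.0403, 0], [0, 0, 0, 0.0257, 0.0081, -0.0403, 0], [0, 0, 0, 0.0257, 0.0081, -0.0403, 0], [0, 0, 0, 0.0257, 0.0081, -0.0403, 0], [0, 0, 0, 0.0257, 0.0081, -0.0403, 0], [0, 0, 0, 0.0257, 0.0081, -0.0403, 0], [0, 0, 0, 0.0257, 0.0081, -0.0403, 0], [0, 0, 0, 0.0257, 0.0081, -0.0403, 0]]
  ]
}}

```text
time: 5.75
position: [0.5294, 0.1003, 0.26]
tool_rot: [-0.089, 0.911, 0.283, 0.288]
ft_force: [0.2, 0.3, -0.3]
finger_gap: 0.009
finger_force: 0.0
```

```bash
python3 -c "
from h import *
print(cur()[2]['joints'].round(2))
legs([([.53,.1,.24],.6,50),([.53,.1,.2],.3,60)])"
```

```text
[-0.04 -0.15  2.31  0.68  0.58  0.42]
d [-0.0113  0.0005  0.0166] rot [-0.0014  0.2608  0.0021] n 1.7
d [-0.0306  0.      0.0257] rot [-0.2461  0.1732  0.1723] n 2.3
```

The arm matches the model exactly.

To row units: -0.0306 m is -0.612, 0.0257 m is 0.514, 0.0435 rad / 1.0472 = 0.0415.

Emit:
{"name": "jog_arm", "arguments": {
  "ticks": [
    [[-0.226, 0, 0.332, 0, 0, 0, 0], [0, 0, 0, 0, 0.0415, 0, 0], [0, 0, 0, 0, 0.0415, 0, 0], [0, 0, 0, 0, 0.0415, 0, 0], [0, 0, 0, 0, 0.0415, 0, 0], [0, 0, 0, 0, 0.0415, 0, 0], [0, 0, 0, 0, 0.0415, 0, 0], [-0.612, 0, 0.514, 0, 0, 0, 0], [0, 0, 0, 0, 0, 0, 0]]
  ]
}}

```text
time: 6.65
position: [0.5276, 0.1005, 0.1958]
tool_rot: [-0.126, 0.867, 0.268, 0.401]
ft_force: [-0.6, 0.1, -0.6]
finger_gap: 0.005
finger_force: 0.0
```

Emit:
{"name": "jog_arm", "arguments": {
  "ticks": [
    [[0, 0, 0, -0.0235, 0.0165, 0.0164, 0], [0, 0, 0, -0.0235, 0.0165, 0.0164, 0], [0, 0, 0, -0.0235, 0.0165, 0.0164, 0], [0, 0, 0, -0.0235, 0.0165, 0.0164, 0], [0, 0, 0, -0.0235, 0.0165, 0.0164, 0], [0, 0, 0, -0.0235, 0.0165, 0.0164, 0], [0, 0, 0, -0.0235, 0.0165, 0.0164, 0], [0, 0, 0, -0.0235, 0.0165, 0.0164, 0], [0, 0, 0, -0.0235, 0.0165, 0.0164, 0], [0, 0, 0, -0.0235, 0.0165, 0.0164, 0]]
  ]
}}

```text
time: 7.65
position: [0.5305, 0.1014, 0.2019]
tool_rot: [-0.077, 0.856, 0.129, 0.495]
ft_force: [0.8, -0.9, -1.0]
finger_gap: 0.002
finger_force: 0.0
```

```bash
python3 -c "
from h import *
p,R,o=cur();print(o['joints'].round(2))
X=R.as_matrix();print(X.round(3))
jar=np.array([.6335,.1155,0]);H=np.array([np.cos(.3),np.sin(.3),0])
for z in(.142,.1175):
  c=jar-.012*H+[0,0,z]; t=c-.014*X[:,2]+X[:,0]*.016; print(t.round(4)); go(t,pose(.3,np.pi/3))"
```

```text
[ 0.02 -0.    2.56  2.61  0.51 -1.24]
[[ 0.476  0.297  0.828]
 [ 0.145 -0.955  0.259]
 [ 0.867 -0.003 -0.498]]
[0.6181 0.1107 0.1628]
d [0.0092 0.0173 0.0943] n 1.9
rot [-0.0026 -0.0027 -0.0022] n 0.0
[0.6181 0.1107 0.1383]
d [-0.0121  0.0174  0.1065] n 2.2
rot [-0.0026 -0.0027 -0.0022] n 0.0
```

To row units: 0.025 m is 0.5, 0.0243 m is 0.486.

Emit:
{"name": "jog_arm", "arguments": {
  "ticks": [
    [[0.092, 0.346, 0, 0, 0, 0, 0], [0.092, 0, 0.4, 0, 0, 0, 0], [0, 0, 0.5, 0, 0, 0, 0], [0, 0, 0.5, 0, 0, 0, 0], [0, 0, 0.486, 0, 0, 0, 0], [0, 0, 0, 0, 0, 0, 0]]
  ]
}}

```text
time: 8.25
position: [0.6196, 0.1112, 0.1616]
tool_rot: [-0.077, 0.856, 0.13, 0.495]
ft_force: [-1.4, 0.6, 0.5]
finger_gap: 0.005
finger_force: 0.0
```

```bash
python3 - <<'E'
from h import *
p,R,o=cur();print(o['joints'].round(2));go([.6181,.1107,.1628]);go([.6181,.1107,.1383])
a=cv2.resize(r.read_camera("scene")[130:250,220:380],(640,480),interpolation=2)
cv2.imwrite("pics/p2.png",a[:,:,::-1])
E
```

```text
[ 0.04  0.25  2.4   2.71  0.58 -1.33]
d [ 0.0002  0.     -0.002 ] n 0.0
d [-0.021   0.0001  0.0103] n 0.5
```

View pics/p2.png

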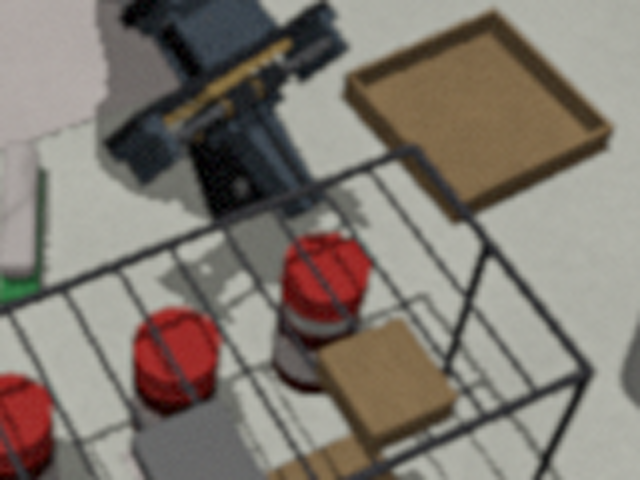

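The gripper is in front, with its tip at crop (290,205) and the lid top at (328,250). I'll check that against projections.

```bash
python3 - <<'E'
from h import *
p,R,o=cur();X=R.as_matrix();t=p+.014*X[:,2]
c=lambda q:((proj("scene",q)-[220,130])*4).round(0)
print("tip",t.round(3),c(t),"low corner",c(t-.016*X[:,0]),"up corner",c(t+.016*X[:,0]),"lidtop .1335",c([.6335,.1155,.1335]),"bar mid",c([.623,.115,.216]),'TCP',c(p))
E
```

```text
tip [0.63  0.114 0.155] [328. 240.] low corner [318. 245.] up corner [338. 235.] lidtop .1335 [328. 261.] bar mid [334. 179.] TCP [317. 224.]
```

Emit:
{"name": "jog_arm", "arguments": {
  "ticks": [
    [[0, 0, 0, 0, 0, 0, 0]]
  ]
}}

```text
time: 8.4
position: [0.6172, 0.1101, 0.1618]
tool_rot: [-0.076, 0.856, 0.13, 0.494]
ft_force: [-0.3, -0.4, -0.2]
finger_gap: 0.006
finger_force: 0.0
```

```bash
python3 - <<'E'
from h import *
a=cv2.resize(r.read_camera("scene")[160:220,250:330],(640,480),interpolation=2)
b=cv2.resize(r.read_camera("top")[120:210,160:250],(480,480),interpolation=2)
cv2.imwrite("pics/p3.png",np.hstack([a[:,160:480],b])[:,:,::-1])
p,R,o=cur();X=R.as_matrix();t=p+.014*X[:,2]
print(p,"tip in b",[(proj("top",q)-[160,120])*480/90 for q in (t,t-.016*X[:,0],t+.016*X[:,0],np.array([.6335,.1155,.1335]))])
print("tip in a",[(proj("scene",q)-[250,160])*8-[160,0] for q in (t,[.6335,.1155,.1335])])
E
```

```text
[0.61718338 0.10967689 0.1618183 ] tip in b [array([219.98176633, 246.42564003]), array([228.18588142, 267.2336284 ]), array([211.54318297, 225.0229729 ]), array([220.72743906, 242.39269764])]
tip in a [array([251.71513691, 238.73482665]), array([256.79735104, 282.01753507])]
```

View pics/p3.png

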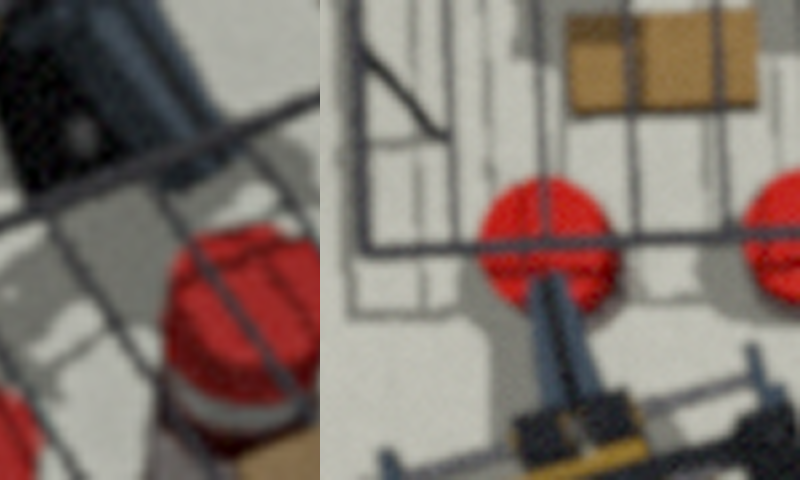

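```bash
python3 - <<'E'
from h import *
p,R,o=cur();x,e=tri(ray("scene",294.4,183.1),ray("top",203.1,171.6));print(x,e,"tool coords",R.inv().apply(x-p))
x,e=tri(ray("scene",302.7,198),ray("top",203.1,167.1));print(x,e,o['joints'])
E
```

```text
[0.61204929 0.10236875 0.17197518] 0.008960023107280427 tool coords [ 0.00527071  0.00544642 -0.01120206]
[0.63283091 0.11595283 0.11826546] 0.00654447189351826 [ 0.03546859  0.24136499  2.4008065   2.70953849  0.57576349 -1.3361476 ]
```

Careful with the scale: shifts go in shares of 50 mm and turns go in shares of 60 degrees. That gives: 0.007 m is 0.14, 0.004 m is 0.08.

Emit:
{"name": "jog_arm", "arguments": {
  "ticks": [
    [[0.08, 0, 0.14, 0, 0, 0, 0], [-0.052, 0, 0.03, 0, 0, 0, 0], [-0.052, 0, 0.03, 0, 0, 0, 0], [0, 0, 0, 0, 0, 0, 0]]
  ]
}}

```text
time: 8.9
position: [0.6249, 0.1119, 0.1539]
tool_rot: [-0.075, 0.857, 0.13, 0.494]
ft_force: [0.0, -0.1, 0.1]
finger_gap: 0.004
finger_force: 0.0
```

Emit:
{"name": "jog_arm", "arguments": {
  "ticks": [
    [[-0.052, 0, 0.03, 0, 0, 0, 0], [-0.052, 0, 0.03, 0, 0, 0, 0], [0, 0, 0, 0, 0, 0, 0]]
  ]
}}

```text
time: 9.2
position: [0.625, 0.1118, 0.148]
tool_rot: [-0.075, 0.857, 0.13, 0.494]
ft_force: [-0.2, 0.7, 0.7]
finger_gap: 0.008
finger_force: 0.0
```

To row units: -0.0017 m is -0.034, 0.001 m is 0.02.

Emit:
{"name": "jog_arm", "arguments": {
  "ticks": [
    [[-0.034, 0, 0.02, 0, 0, 0, 0], [0, 0, 0, 0, 0, 0, 0]]
  ]
}}

```text
time: 9.4
position: [0.6252, 0.1119, 0.1464]
tool_rot: [-0.075, 0.856, 0.13, 0.494]
ft_force: [-0.8, 0.3, 0.0]
finger_gap: 0.006
finger_force: 0.0
```

Emit:
{"name": "jog_arm", "arguments": {
  "ticks": [
    [[-0.034, 0, 0.02, 0, 0, 0, 0], [0, 0, 0, 0, 0, 0, 0]]
  ]
}}

```text
time: 9.6
position: [0.6253, 0.1119, 0.1445]
tool_rot: [-0.075, 0.856, 0.13, 0.494]
ft_force: [-0.0, 0.0, 0.3]
finger_gap: 0.003
finger_force: 0.0
```

To row units: -0.0017 m is -0.034, 0.001 m is 0.02.

Emit:
{"name": "jog_arm", "arguments": {
  "ticks": [
    [[-0.034, 0, 0.02, 0, 0, 0, 0], [-0.034, 0, 0.02, 0, 0, 0, 0], [0, 0, 0, 0, 0, 0, 0]]
  ]
}}

```text
time: 9.9
position: [0.6257, 0.112, 0.1412]
tool_rot: [-0.075, 0.856, 0.13, 0.495]
ft_force: [-4.0, -1.2, 6.8]
finger_gap: 0.005
finger_force: 3.5
```

Emit:
{"name": "jog_arm", "arguments": {
  "ticks": [
    [[-0.034, 0, 0.02, 0, 0, 0, 0], [-0.034, 0, 0.02, 0, 0, 0, 0], [0, 0, 0, 0, 0, 0, 0]]
  ]
}}

```text
time: 10.2
position: [0.6258, 0.112, 0.1373]
tool_rot: [-0.075, 0.856, 0.13, 0.495]
ft_force: [-3.7, -0.6, 7.5]
finger_gap: 0.004
finger_force: 3.9
```

```bash
python3 - <<'E'
from h import *
a=cv2.resize(r.read_camera("scene")[160:220,260:320],(400,400),interpolation=2)
b=cv2.resize(r.read_camera("top")[140:200,170:230],(400,400),interpolation=2)
cv2.imwrite("pics/p4.png",np.hstack([a,b])[:,:,::-1])
E
```

```text
(no output)
```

View pics/p4.png

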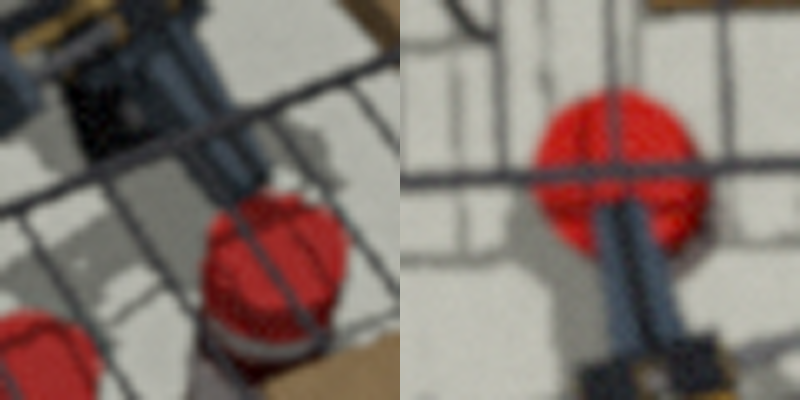

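The lid started moving at about 7.5 N, but the contact is near the front of the rim. I'll lift off and shift 9 mm inward before continuing.

To row units: 0.0078 m is 0.156, 0.0045 m is 0.09.

Emit:
{"name": "jog_arm", "arguments": {
  "ticks": [
    [[0.07, 0, -0.04, 0, 0, 0, 0], [0.07, 0, -0.04, 0, 0, 0, 0], [0.09, 0, 0.156, 0, 0, 0, 0], [-0.052, 0, 0.03, 0, 0, 0, 0], [-0.052, 0, 0.03, 0, 0, 0, 0], [0, 0, 0, 0, 0, 0, 0]]
  ]
}}

```text
time: 10.9
position: [0.6338, 0.1146, 0.1381]
tool_rot: [-0.075, 0.857, 0.13, 0.494]
ft_force: [-0.1, 0.1, 0.3]
finger_gap: 0.004
finger_force: 0.2
```

Emit:
{"name": "jog_arm", "arguments": {
  "ticks": [
    [[-0.034, 0, 0.02, 0, 0, 0, 0], [-0.034, 0, 0.02, 0, 0, 0, 0], [0, 0, 0, 0, 0, 0, 0]]
  ]
}}

```text
time: 11.2
position: [0.6343, 0.1147, 0.1352]
tool_rot: [-0.075, 0.856, 0.13, 0.495]
ft_force: [-3.3, -0.5, 8.3]
finger_gap: 0.004
finger_force: 3.7
```

Emit:
{"name": "jog_arm", "arguments": {
  "ticks": [
    [[-0.034, 0, 0.02, 0, 0, 0, 0], [-0.034, 0, 0.02, 0, 0, 0, 0], [0, 0, 0, 0, 0, 0, 0]]
  ]
}}

```text
time: 11.5
position: [0.6343, 0.1147, 0.1313]
tool_rot: [-0.075, 0.856, 0.13, 0.495]
ft_force: [-2.4, -1.4, 8.0]
finger_gap: 0.006
finger_force: 3.9
```

To row units: -0.0017 m is -0.034, 0.001 m is 0.02.

Emit:
{"name": "jog_arm", "arguments": {
  "ticks": [
    [[-0.034, 0, 0.02, 0, 0, 0, 0], [-0.034, 0, 0.02, 0, 0, 0, 0], [0, 0, 0, 0, 0, 0, 0]]
  ]
}}

```text
time: 11.8
position: [0.6343, 0.1147, 0.1274]
tool_rot: [-0.075, 0.856, 0.13, 0.495]
ft_force: [-2.7, -0.5, 7.9]
finger_gap: 0.008
finger_force: 3.9
```

Emit:
{"name": "jog_arm", "arguments": {
  "ticks": [
    [[-0.034, 0, 0.02, 0, 0, 0, 0], [0, 0, 0, 0, 0, 0, 0]]
  ]
}}

```text
time: 12.0
position: [0.6343, 0.1147, 0.1254]
tool_rot: [-0.075, 0.856, 0.13, 0.495]
ft_force: [-4.4, -0.8, 7.5]
finger_gap: 0.005
finger_force: 4.1
```

Emit:
{"name": "jog_arm", "arguments": {
  "ticks": [
    [[-0.018, 0, 0.01, 0, 0, 0, 0], [0, 0, 0, 0, 0, 0, 0]]
  ]
}}

```text
time: 12.2
position: [0.6345, 0.1147, 0.1248]
tool_rot: [-0.075, 0.856, 0.13, 0.495]
ft_force: [-5.9, -0.7, 11.5]
finger_gap: 0.008
finger_force: 5.7
```

To row units: -0.0009 m is -0.018, 0.0005 m is 0.01.

Emit:
{"name": "jog_arm", "arguments": {
  "ticks": [
    [[-0.018, 0, 0.01, 0, 0, 0, 0], [0, 0, 0, 0, 0, 0, 0]]
  ]
}}

```text
time: 12.4
position: [0.6351, 0.1148, 0.1247]
tool_rot: [-0.075, 0.855, 0.13, 0.496]
ft_force: [-8.0, -2.3, 19.2]
finger_gap: 0.002
finger_force: 9.3
```

Emit:
{"name": "jog_arm", "arguments": {
  "ticks": [
    [[-0.018, 0, 0.01, 0, 0, 0, 0], [0, 0, 0, 0, 0, 0, 0]]
  ]
}}

```text
time: 12.6
position: [0.6356, 0.1149, 0.1246]
tool_rot: [-0.075, 0.855, 0.13, 0.497]
ft_force: [-11.7, -2.6, 27.9]
finger_gap: 0.004
finger_force: 13.3
```

The lid is on its hard stop: 28 N with no further travel after about 17 mm. I'll back off, open, and look again.

To row units: -0.035 m is -0.7, -0.03 m is -0.6.

Emit:
{"name": "jog_arm", "arguments": {
  "ticks": [
    [[0.07, 0, -0.04, 0, 0, 0, 0], [0.07, 0, -0.04, 0, 0, 0, 0], [0, 0, -0.6, 0, 0, 0, 0], [0, 0, -0.7, 0, 0, 0, 0], [0, 0, -0.7, 0, 0, 0, 0], [0, 0, -0.7, 0, 0, 0, 1], [0, 0, 0, 0, 0, 0, 1], [0, 0, 0, 0, 0, 0, 1]]
  ]
}}

```text
time: 13.4
position: [0.5228, 0.0797, 0.1984]
tool_rot: [-0.075, 0.856, 0.13, 0.495]
ft_force: [0.6, 0.9, 0.8]
finger_gap: 0.241
finger_force: 0.0
```

```bash
python3 - <<'E'
from h import *
A=r.read_camera("scene");B=r.read_camera("top")
a=sorted(hulls("scene",A,(170,270,190,330)));b=sorted(hulls("top",B,(140,190,180,330)))[::-1]
print(a,b)
for u,v in zip(a,b):print([np.round(k,4) for k in tri(ray("scene",*u),ray("top",*v))])
cv2.imwrite("pics/p5.png",np.hstack([cv2.resize(A[165:265,190:330],(560,400),interpolation=2),cv2.resize(B[140:200,170:206],(240,400),interpolation=2)])[:,:,::-1])
E
```

```text
[(222.16477579686654, 234.5191788222582), (264.5642900670323, 217.55514929920778), (301.4935767410412, 201.61257606490872)] [(302.4945978391357, 163.09163665466184), (251.94252873563218, 165.29013079667064), (204.07721280602635, 168.17024482109227)]
[array([ 0.65  , -0.1368,  0.0999]), np.float64(0.0034)]
[array([ 0.6421, -0.007 ,  0.0987]), np.float64(0.0046)]
[array([0.6324, 0.115 , 0.0997]), np.float64(0.0055)]
```

View pics/p5.png

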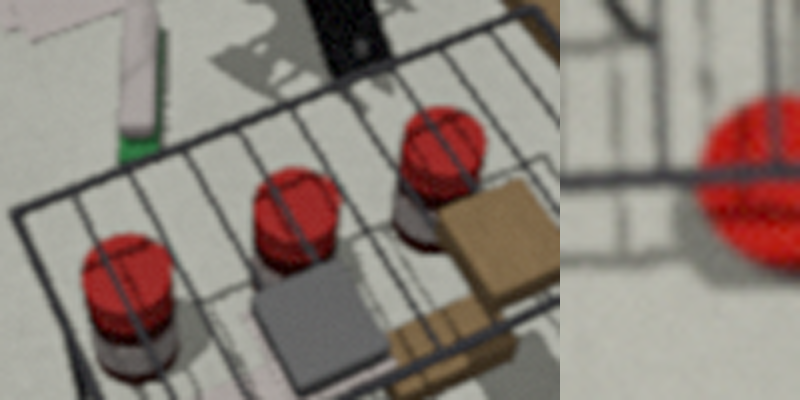

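The lid is home: mid-skirt height is 0.0997, the same as the others. The jar still stands at (0.633, 0.115). Next is the grasp on its body.

```bash
python3 - <<'E'
from h import *
p,R,o=cur();T=np.array([.6373,.1163,.0675]);H=np.array([np.cos(.3),np.sin(.3),0]);V=T-.12*H
sim([(V,.3,60),(T,.3,60)],o['joints'],p,R)
go(V,pose(.3,np.pi/3));print(R.inv().apply(T-V))
E
```

```text
[0.52265962 0.08083758 0.0675    ] 0.3 60 [-0.05  0.46  2.54  2.76  0.92 -1.51] err 0.0 dq 0.05
[0.6373 0.1163 0.0675] 0.3 60 [ 0.05  0.51  2.34  2.83  0.77 -1.47] err 0.0 dq 0.02
d [-0.1125 -0.0009  0.0648] n 2.6
rot [-0.0007  0.0009  0.0003] n 0.0
[6.00928710e-02 9.21273808e-05 1.03869333e-01]
```

To row units: -0.0281 m is -0.562, 0.0173 m is 0.346.

Emit:
{"name": "jog_arm", "arguments": {
  "ticks": [
    [[-0.562, 0, 0.324, 0, 0, 0, 1], [-0.562, 0, 0.324, 0, 0, 0, 1], [-0.562, 0, 0.324, 0, 0, 0, 1], [-0.562, 0, 0.324, 0, 0, 0, 1], [0, 0, 0, 0, 0, 0, 1], [0.2, 0, 0.346, 0, 0, 0, 1], [0.2, 0, 0.346, 0, 0, 0, 1]]
  ]
}}

```text
time: 14.2
position: [0.5612, 0.092, 0.0682]
tool_rot: [-0.075, 0.857, 0.13, 0.494]
ft_force: [0.3, -0.2, 0.3]
finger_gap: 0.942
finger_force: 0.0
```

```bash
python3 -c "
from h import *
go([.6373,.1163,.0675])"
```

```text
d [ 0.0395 -0.0006  0.0694] n 1.6
```

To row units: 0.0139 m is 0.278, 0.013 m is 0.26.

Emit:
{"name": "jog_arm", "arguments": {
  "ticks": [
    [[0.158, 0, 0.278, 0, 0, 0, 1], [0.158, 0, 0.278, 0, 0, 0, 1], [0.158, 0, 0.278, 0, 0, 0, 1], [0.158, 0, 0.278, 0, 0, 0, 1], [0.15, 0, 0.26, 0, 0, 0, 1], [0, 0, 0, 0, 0, 0, 1]]
  ]
}}

```text
time: 14.8
position: [0.638, 0.1157, 0.068]
tool_rot: [-0.075, 0.856, 0.13, 0.495]
ft_force: [0.3, 0.3, 0.3]
finger_gap: 1.003
finger_force: 0.0
```

```bash
python3 -c "
from h import *
go([.6373,.1163,.0675])"
```

```text
d [-0.0007 -0.0008 -0.0002] n 0.0
```

Emit:
{"name": "jog_arm", "arguments": {
  "ticks": [
    [[0, 0, 0, 0, 0, 0, 0.75], [0, 0, 0, 0, 0, 0, 0.72], [0, 0, 0, 0, 0, 0, 0.69], [0, 0, 0, 0, 0, 0, 0.66], [0, 0, 0, 0, 0, 0, 0.6], [0, 0, 0, 0, 0, 0, 0.5], [0, 0, 0, 0, 0, 0, 0.4], [0, 0, 0, 0, 0, 0, 0.4]]
  ],
  "clamp_n": 25
}}

```text
time: 15.6
position: [0.6358, 0.1152, 0.0672]
tool_rot: [-0.075, 0.857, 0.13, 0.494]
ft_force: [-0.7, -0.5, -1.2]
finger_gap: 0.671
finger_force: 24.8
```

To row units: 0.0043 m is 0.086, -0.0025 m is -0.05.

Emit:
{"name": "jog_arm", "arguments": {
  "ticks": [
    [[0.044, 0, -0.025, 0, 0, 0, 0.4], [0.086, 0, -0.05, 0, 0, 0, 0.4], [0.086, 0, -0.05, 0, 0, 0, 0.4], [0.086, 0, -0.05, 0, 0, 0, 0.4], [0, 0, 0, 0, 0, 0, 0.4]]
  ],
  "clamp_n": 32
}}

```text
time: 16.1
position: [0.6362, 0.1152, 0.0858]
tool_rot: [-0.075, 0.856, 0.13, 0.495]
ft_force: [0.3, -0.6, -2.7]
finger_gap: 0.666
finger_force: 31.8
```

Emit:
{"name": "jog_arm", "arguments": {
  "ticks": [
    [[-0.1, 0, -0.174, 0, 0, 0, 0.4], [-0.2, 0, -0.346, 0, 0, 0, 0.4], [-0.2, 0, -0.346, 0, 0, 0, 0.4], [-0.2, 0, -0.346, 0, 0, 0, 0.4], [-0.2, 0, -0.346, 0, 0, 0, 0.4], [-0.1, 0, -0.174, 0, 0, 0, 0.4], [0, 0, 0, 0, 0, 0, 0.4]]
  ]
}}

```text
time: 16.8
position: [0.539, 0.0852, 0.0844]
tool_rot: [-0.075, 0.857, 0.129, 0.493]
ft_force: [0.9, -0.2, -3.2]
finger_gap: 0.668
finger_force: 31.8
```

```bash
python3 - <<'E'
from h import *
p,R,o=cur();print(p,R.as_matrix()[:,2].round(3))
A=r.read_camera("scene");B=r.read_camera("top")
cv2.imwrite("pics/p6.png",np.hstack([cv2.resize(A[120:240,220:340],(400,400),interpolation=2),cv2.resize(B[140:240,150:250],(400,400),interpolation=2)])[:,:,::-1])
E
```

```text
[0.53899426 0.08516031 0.08439238] [ 0.826  0.256 -0.502]
```

View pics/p6.png

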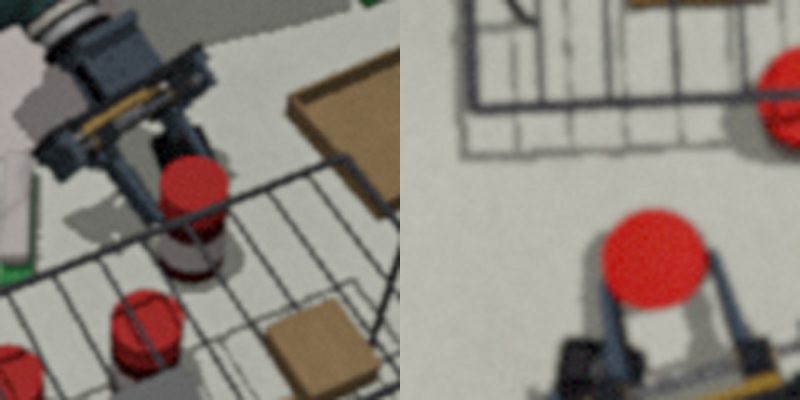

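The jar is held upright, about 17 mm clear of the desk and out of the shelf. Next: plan the carry.

```bash
python3 - <<'E'
from h import *
p,R,o=cur();j=plane("top",213.8,204.5,.12);print("jar",j,"rel tool",R.inv().apply(j-p))
off2=np.array([j[0]-p[0],j[1]-p[1],0])
c=Ro.from_euler('z',.3).apply(off2);T=np.array([.463,.358,0])-[c[0],c[1],0];print(off2,T)
U=np.r_[p[:2],.15];W=[(U,.3,60),(T+[0,0,.15],.3,60),(T+[0,0,.15],.6,60),(T+[0,0,.0722],.6,60)]
T3=np.array([.463,.358,0])-off2
W2=[(U,.3,60),(T3+[0,0,.15],.3,60),(T3+[0,0,.0722],.3,60)]
for w in(W,W2):sim(w,o['joints'],p,R);legs(w)
E
```

```text
jar [0.53859724 0.08384648 0.12      ] rel tool [ 0.02880707  0.00082118 -0.01992063]
[-0.00247809 -0.00162296  0.        ] [0.46488779 0.3602828  0.        ]
[0.54107533 0.08546944 0.15      ] 0.3 60 [-0.04  0.18  2.54  2.66  0.67 -1.35] err 0.0 dq 0.02
[0.46488779 0.3602828  0.15      ] 0.3 60 [ 0.83  0.26  2.43  3.91  0.68 -1.93] err 0.0 dq 0.14
[0.46488779 0.3602828  0.15      ] 0.6 60 [ 0.63  0.23  2.48  3.19  0.61 -1.59] err 0.0 dq 0.08
[0.46488779 0.3602828  0.0722    ] 0.6 60 [ 0.63  0.47  2.45  3.18  0.82 -1.58] err 0.0 dq 0.02
d [ 0.0562  0.     -0.0325] rot [-0.0004  0.      0.0004] n 0.0
d [ 0.0042 -0.2851  0.0073] rot [0. 0. 0.] n 0.0
d [0. 0. 0.] rot [ 0.2598  0.     -0.15  ] n 2.0
d [-0.0674  0.      0.0389] rot [0. 0. 0.] n 0.0
[0.54107533 0.08546944 0.15      ] 0.3 60 [-0.04  0.18  2.54  2.66  0.67 -1.35] err 0.0 dq 0.02
[0.46547809 0.35962296 0.15      ] 0.3 60 [ 0.83  0.26  2.43  3.91  0.68 -1.93] err 0.0 dq 0.14
[0.46547809 0.35962296 0.0722    ] 0.3 60 [ 0.83  0.48  2.41  3.77  0.83 -1.74] err 0.0 dq 0.02
d [ 0.0562  0.     -0.0325] rot [-0.0004  0.      0.0004] n 0.0
d [ 0.0044 -0.2842  0.0076] rot [0. 0. 0.] n 0.0
d [-0.0674  0.      0.0389] rot [0. 0. 0.] n 0.0
```

To row units: -0.025 m is -0.5, 0.017 m is 0.34.

Emit:
{"name": "jog_arm", "arguments": {
  "ticks": [
    [[0.14, 0, -0.08, 0, 0, 0, 0.4], [0.34, 0, -0.2, 0, 0, 0, 0.4], [0.34, 0, -0.2, 0, 0, 0, 0.4], [0.3, 0, -0.17, 0, 0, 0, 0.4], [0, -0.24, 0, 0, 0, 0, 0.4], [0, -0.5, 0, 0, 0, 0, 0.4], [0, -0.5, 0, 0, 0, 0, 0.4], [0, -0.5, 0, 0, 0, 0, 0.4], [0, -0.5, 0, 0, 0, 0, 0.4], [0, -0.24, 0, 0, 0, 0, 0.4]]
  ]
}}

```text
time: 17.9
position: [0.5034, 0.2061, 0.1505]
tool_rot: [-0.076, 0.856, 0.13, 0.494]
ft_force: [0.5, -0.2, -3.2]
finger_gap: 0.664
finger_force: 31.8
```

Emit:
{"name": "jog_arm", "arguments": {
  "ticks": [
    [[0, 0, 0, 0.0207, 0, -0.0119, 0.4], [0, 0, 0, 0.0413, 0, -0.0239, 0.4], [0, 0, 0, 0.0413, 0, -0.0239, 0.4], [0, 0, 0, 0.0413, 0, -0.0239, 0.4], [0, 0, 0, 0.0413, 0, -0.0239, 0.4], [0, 0, 0, 0.0413, 0, -0.0239, 0.4], [0, 0, 0, 0.0207, 0, -0.0119, 0.4], [0, 0, 0, 0, 0, 0, 0.4]]
  ]
}}

```text
time: 18.7
position: [0.5046, 0.2037, 0.1505]
tool_rot: [-0.148, 0.827, 0.256, 0.478]
ft_force: [1.0, 0.7, -4.1]
finger_gap: 0.667
finger_force: 31.8
```

```bash
python3 - <<'E'
from h import *
p,R,o=cur();print(o['joints'].round(2));T=[.4649,.3603,.15];go(T,pose(.6,np.pi/3))
sim([(T,.6,60),([.4649,.3603,.0722],.6,60)],o['joints'],p,R)
E
```

```text
[ 0.14  0.18  2.54  2.49  0.69 -1.28]
d [ 0.0275 -0.1516  0.0485] n 3.2
rot [-0.0001 -0.0004  0.0006] n 0.0
[0.4649, 0.3603, 0.15] 0.6 60 [ 0.63  0.23  2.48  3.19  0.61 -1.59] err 0.0 dq 0.07
[0.4649, 0.3603, 0.0722] 0.6 60 [ 0.63  0.47  2.45  3.18  0.82 -1.58] err 0.0 dq 0.02
```

To row units: -0.0202 m is -0.404, -0.02 m is -0.4.

Emit:
{"name": "jog_arm", "arguments": {
  "ticks": [
    [[0.036, -0.2, 0.064, 0, 0, 0, 0.4], [0.074, -0.404, 0.13, 0, 0, 0, 0.4], [0.074, -0.404, 0.13, 0, 0, 0, 0.4], [0.074, -0.404, 0.13, 0, 0, 0, 0.4], [0.074, -0.404, 0.13, 0, 0, 0, 0.4], [0.074, -0.404, 0.13, 0, 0, 0, 0.4], [0.074, -0.404, 0.13, 0, 0, 0, 0.4], [0.07, -0.4, 0.126, 0, 0, 0, 0.4], [0, 0, 0, 0, 0, 0, 0.4], [0, 0, 0, 0, 0, 0, 0.4]]
  ]
}}

```text
time: 19.7
position: [0.4636, 0.3609, 0.1494]
tool_rot: [-0.148, 0.827, 0.257, 0.477]
ft_force: [-0.5, 0.2, -3.5]
finger_gap: 0.664
finger_force: 31.8
```

```bash
python3 - <<'E'
from h import *
p,R,o=cur();print(p);go([.4649,.3603,.0822],pose(.6,np.pi/3));go([.4649,.3603,.0722])
A=r.read_camera("scene");B=r.read_camera("top")
cv2.imwrite("pics/p7.png",np.hstack([cv2.resize(A[80:200,270:390],(400,400),interpolation=2),cv2.resize(B[180:280,60:160],(400,400),interpolation=2)])[:,:,::-1])
E
```

```text
[0.46355107 0.36085799 0.14940846]
d [-0.0578  0.0013  0.0343] n 1.3
rot [-0.0021  0.0006  0.0004] n 0.0
d [-0.0664  0.0013  0.0393] n 1.5
```

View pics/p7.png

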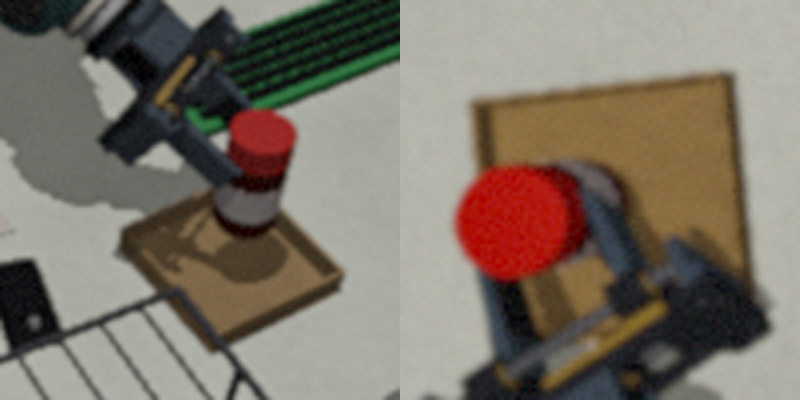

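The jar hangs upright over the middle of the tray, so I'm lowering it.

To row units: -0.013 m is -0.26, -0.0075 m is -0.15.

Emit:
{"name": "jog_arm", "arguments": {
  "ticks": [
    [[-0.15, 0, 0.086, 0, 0, 0, 0.4], [-0.26, 0, 0.15, 0, 0, 0, 0.4], [-0.26, 0, 0.15, 0, 0, 0, 0.4], [-0.26, 0, 0.15, 0, 0, 0, 0.4], [-0.15, 0, 0.086, 0, 0, 0, 0.4], [-0.086, 0, 0.05, 0, 0, 0, 0.4], [0, 0, 0, 0, 0, 0, 0.4]]
  ]
}}

```text
time: 20.5
position: [0.4639, 0.3597, 0.0812]
tool_rot: [-0.148, 0.828, 0.256, 0.477]
ft_force: [-0.5, -0.2, -3.3]
finger_gap: 0.667
finger_force: 31.8
```

Emit:
{"name": "jog_arm", "arguments": {
  "ticks": [
    [[-0.034, 0, 0.02, 0, 0, 0, 0.4], [-0.034, 0, 0.02, 0, 0, 0, 0.4], [0, 0, 0, 0, 0, 0, 0.4]]
  ]
}}

```text
time: 20.8
position: [0.4641, 0.3602, 0.0782]
tool_rot: [-0.148, 0.827, 0.256, 0.477]
ft_force: [0.4, 0.8, -3.0]
finger_gap: 0.667
finger_force: 31.8
```

To row units: -0.0017 m is -0.034, 0.001 m is 0.02.

Emit:
{"name": "jog_arm", "arguments": {
  "ticks": [
    [[-0.034, 0, 0.02, 0, 0, 0, 0.4], [-0.034, 0, 0.02, 0, 0, 0, 0.4], [0, 0, 0, 0, 0, 0, 0.4]]
  ]
}}

```text
time: 21.1
position: [0.464, 0.3601, 0.0738]
tool_rot: [-0.148, 0.827, 0.256, 0.477]
ft_force: [-0.8, -1.4, -4.0]
finger_gap: 0.67
finger_force: 31.8
```

Emit:
{"name": "jog_arm", "arguments": {
  "ticks": [
    [[-0.018, 0, 0.01, 0, 0, 0, 0.4], [0, 0, 0, 0, 0, 0, 0.4]]
  ]
}}

```text
time: 21.3
position: [0.464, 0.3602, 0.0729]
tool_rot: [-0.148, 0.827, 0.256, 0.477]
ft_force: [-0.8, -0.1, -2.4]
finger_gap: 0.666
finger_force: 31.8
```

Emit:
{"name": "jog_arm", "arguments": {
  "ticks": [
    [[-0.018, 0, 0.01, 0, 0, 0, 0.4], [0, 0, 0, 0, 0, 0, 0.4]]
  ]
}}

```text
time: 21.5
position: [0.4646, 0.3606, 0.0726]
tool_rot: [-0.148, 0.827, 0.256, 0.478]
ft_force: [1.5, 0.3, 3.4]
finger_gap: 0.667
finger_force: 31.6
```

Emit:
{"name": "jog_arm", "arguments": {
  "ticks": [
    [[0, 0, 0, 0, 0, 0, 0.7], [0, 0, 0, 0, 0, 0, 0.74], [0, 0, 0, 0, 0, 0, 0.8], [0, 0, 0, 0, 0, 0, 0.9], [0, 0, 0, 0, 0, 0, 1], [0, 0, 0, 0, 0, 0, 1], [0, 0, 0, 0, 0, 0, 1]]
  ]
}}

```text
time: 22.2
position: [0.464, 0.3601, 0.0719]
tool_rot: [-0.148, 0.827, 0.256, 0.477]
ft_force: [0.2, -0.7, -0.2]
finger_gap: 0.997
finger_force: 0.0
```

```bash
python3 - <<'E'
from h import *
p,R,o=cur();z=R.as_matrix()[:,2]
sim([(p-.04*z,.6,60),(p-.08*z,.6,60),(p-.08*z+[0,0,.05],.6,60)],o['joints'],p,R)
E
```

```text
[0.43539946 0.34055541 0.09194598] 0.6 60 [ 0.64  0.38  2.52  3.19  0.81 -1.58] err 0.0 dq 0.01
[0.40684062 0.32097492 0.11197089] 0.6 60 [ 0.64  0.29  2.59  3.19  0.79 -1.59] err 0.0 dq 0.01
[0.40684062 0.32097492 0.16197089] 0.6 60 [ 0.64  0.1   2.61  3.2   0.61 -1.6 ] err 0.0 dq 0.02
```

To row units: -0.025 m is -0.5, -0.02 m is -0.4.

Emit:
{"name": "jog_arm", "arguments": {
  "ticks": [
    [[0, 0, -0.2, 0, 0, 0, 1], [0, 0, -0.4, 0, 0, 0, 1], [0, 0, -0.5, 0, 0, 0, 1], [0, 0, -0.5, 0, 0, 0, 1], [0.4, 0, -0.22, 0, 0, 0, 1], [0.4, 0, -0.22, 0, 0, 0, 1], [0, 0, 0, 0, 0, 0, 1], [0, 0, 0, 0, 0, 0, 1]]
  ]
}}

```text
time: 23.0
position: [0.4075, 0.3214, 0.1583]
tool_rot: [-0.148, 0.827, 0.256, 0.478]
ft_force: [0.7, 0.7, 0.7]
finger_gap: 1.001
finger_force: 0.0
```

```bash
python3 - <<'E'
from h import *
A=r.read_camera("scene");B=r.read_camera("top")
a=sorted(hulls("scene",A,(90,270,190,390)));b=sorted(hulls("top",B,(140,290,60,330)))[::-1];print(a,b)
for u,v in zip(a,b):print([np.round(k,4) for k in tri(ray("scene",*u),ray("top",*v))])
cv2.imwrite("pics/p8.png",cv2.resize(A[100:260,190:400],(788,600),interpolation=2)[:,:,::-1])
E
```

```text
[(222.1677489177489, 234.5340909090909), (264.5642900670323, 217.55514929920778), (345.2014537902388, 139.17653167185875)] [(302.56570512820514, 163.05929487179486), (252.01228695996826, 165.31747919143876), (101.55683269476373, 232.99393358876117)]
[array([ 0.6501, -0.1369,  0.1   ]), np.float64(0.0035)]
[array([ 0.6421, -0.0071,  0.0987]), np.float64(0.0048)]
[array([0.4644, 0.3617, 0.1087]), np.float64(0.0038)]
```

View pics/p8.png

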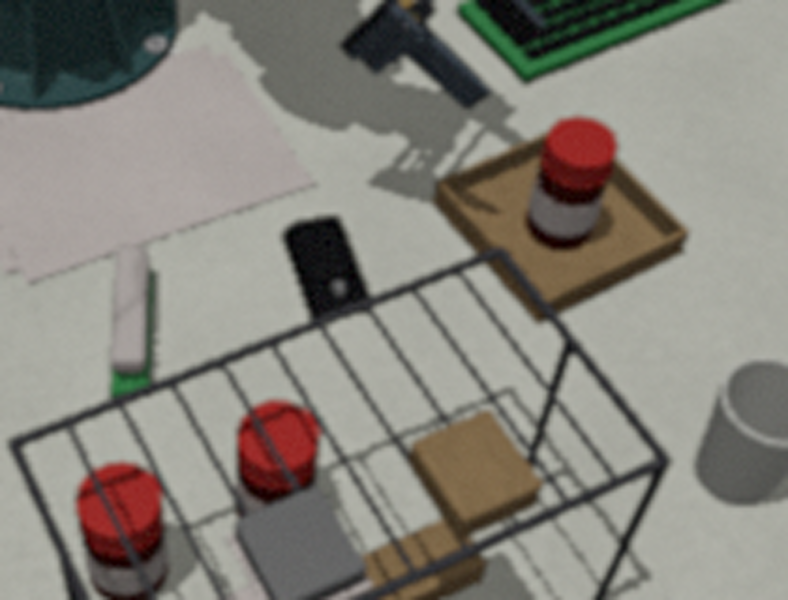

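The jar stands upright in the tray at (0.464, 0.362) with its lid home. The other two jars haven't moved, and the gripper is clear.

```bash
python3 -c "
from workcell import r
print(r.hand_in())"
```

```text
the job is handed in; nothing more can be done
None
```

I pressed the raised lid fully home, stood that jar upright in the tray without dropping it, left the other two jars where they were, and handed the job in at about 23 s.

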